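Prop open the instrument case and set its selector

ROBOT

A 6-joint arm with a two-finger parallel gripper is mounted at the origin on the work surface; the furniture and walls round the work are solid. World frame = base frame: x ahead of the robot, y to its left, z up, the work surface at z = 0. Lengths are in m, angles in rad, forces in N, time in s.
With the tool pointing down it reaches from about 0.375 to 0.975 m from the base axis. Payload 3.8 kg.
Tool frame: the origin (TCP) lies on the centre line of the jaws, within the pads' length; the fingertips stand 8 mm ahead of it and the grasp point (between the pads) lies 11 mm behind it; z points along the fingers, y is the line along which they close (so a half turn about z gives the same grasp; the last joint's range is limited). The gripper opens to 85 mm and grips with 20 to 120 N. Pads are 22 mm wide; open, the fingers measure 114 mm over their backs; the gripper's body (76 mm by 85 mm) begins 54 mm behind the grasp point. The pads swing forward as they close: fully open they stand 13 mm farther back than shut.
Start: joints at [1.236, 0.264, 1.604, -0, 1.274, -0.037], TCP at [0.198, 0.645, 0.239] pointing down, gripper open.
Joint ranges: [-2.63, 2.63], [-0.94, 2.18], [0.31, 2.57], [-1.31, 4.45], [0, 2.66], [-2.55, 2.55]. Speed limits (rad/s): [2.57, 2.57, 3.14, 3.14, 3.14, 3.14].

INTERFACE

Orientations are given as a unit quaternion [x, y, z, w].
In Python, from plant import * gives the robot as it stands.
- The arm moves only by the tool drive_tool, never from a script. Its argument "steps" is a list that holds one entry, the list of rows, each a list of 5 numbers: the shift along the tool's x, y, z in cm, then the turn about the tool's z in rad, then the opening in per cent of the stroke, from 0 (shut) to 100 (fully open). In form: [[[tx, ty, tz, yaw, jaw], ...]]. A call has exactly 5 rows; each row is the pose to reach, as a shift and turn from the pose commanded when the call began, along the tool's axes at that moment; what a row does not reach only later rows make up. A row lasts 1/12 s, in which the tool goes at most 41.7 mm and 7.16 degrees, less where a joint would pass 70% of its speed; a pose out of reach is approached as far as the arm can. A call with a gripper value outside its range is refused whole. The fingers move at their own pace and stop on an object; "grip_force" is the grip in N (left out, the last holds). Time passes only in rows, so rows that repeat a pose let the fingers close, or fill a call up. It gives the time, the measured TCP pose, the force, the opening and the grip force at its end, in the units of the state.
- state(): the state, without advancing time (a new reading comes with each control period).
- camera(name): name is "scene" or "top" or "wrist"; returns the picture (400x640x3 uint8, blue, green, red); there is no depth.
- camera_params(name): a dict with "fx", "fy", "cx", "cy" (pixels), "k1" (the pictures are not rectified: a ray, as slopes to the right and down, at radius r is drawn at 1 + k1 r^2 times it, then the intrinsics apply), "position" and "attitude" of the camera in the world. Camera axes: x right, y down, z forward; pixel columns grow to the right and rows downward; lengths in m; the calibration is good to about 2 mm. A picture is of the moment at which its call begins: read the wrist's pose just before it. camera_params takes no time and is no camera call; for the wrist camera it gives the pose at the moment of the call.
- job_done(): hands the job in; it is judged then, once.
The state is a dict: "time": time; "qpos": joint angles; "qvel": joint speeds; "joint_efforts": joint torques, N m; "position": TCP position; "eef_rot": TCP orientation; "ft_force": force on the tool from outside, world axes, zero at the start; "moment": the same for the moment, N m; "width": finger opening in m; "finger_force": force on a finger pad.
Only numpy, scipy, OpenCV 4.12 (cv2) and the standard library are available. Lean on these libraries where they do the work, as an engineer would, in place of code of your own. Each camera call takes 0.05 s, during which the arm holds its last target. There are 200 camera calls.

TASK

Swing the lid of the grey instrument case right back until it rests past upright by itself, take the prop rod on the case's right side by its cross handle and swing it up out of its clip until it leans back at its stop, then gently lower the lid onto the rod so that the rod's tip sits at the end of the lid's slot and holds the lid open. With the lid propped, turn the selector knob inside to position four (the row of four dots) and leave it clicked in there. Do not slam the lid, and leave the screwdriver, the tape roll and the flux bottle near the case where they are.

Things in the scene. Friction and masses are not known exactly. Their poses are not given: they have to be found in the camera images.
- case: Fixed grey instrument case, 140 (x) x 220 (y) x 100 mm high. Origin: centre of its underside; x points to the hinged back, y to its left side, z up. Lid's hinge line along y at x +70, z 100 mm. Walls 5 mm; inside, a panel 50 mm above the table, with four binding posts (16 mm wide, 15 tall) at x -25 and +25, y -85 and +85 mm
- lid_hinge (a point): Middle of the lid's hinge line; x and z turn with the lid, y lies along the hinge (to the case's left)
- lid (a joint): Lid angle, rad: 0 shut, grows as the front edge swings up and back; stop at 1.95. The lid (0.6 kg, plate 140 x 220 x 8 mm, its underside in the hinge's plane, with a 14 mm liner below) turns freely: below about 1.6 it falls shut, past about 1.66 it falls back to the stop and rests there. Propped on the rod it reads about 1.39
- lid_bar (a point): Centre of the lid's handle, a round steel bar 10 mm thick parallel to the hinge, 94 mm free between its end posts, 38 mm out beyond the lid's front edge: 178 mm from the hinge line, 4 mm above the lid's underside plane. It can be pinched from above with one finger before and one behind it, and turns between the fingers as the lid swings
- lid_slot (a point): Where the centre of the rod's tip lies when home in the slot: 95 mm from the hinge line in the lid's underside plane, 152 mm right (-y) of the case's middle. The slot is a steel channel on an ear at the lid's right side, 21 mm wide, roof and end wall (on the handle side) each 6 mm from this point, open towards the hinge and below. x points to the hinge, turning with the lid
- rod (a joint): Prop rod angle, rad: 0 level in its clip pointing to the case's front, 1.57 upright, stop at 1.83, leaning back to the hinge, where it rests by itself. Turns freely; falls back if let go short of upright. The clip is an open cradle, no snap. A lid lowered on the raised rod meets its tip at about 1.5 rad; the tip slides to the slot's end wall (lid about 1.39, rod about 1.74)
- rod_pivot (a point): Rod's pivot, parallel to the case's y: case x +35, y -152, z 85 mm. x and z turn with the rod. The clip lies 40 mm in front of it
- rod_grip (a point): Middle of the rod's black cross handle, a round bar 10 mm thick that sticks out 56 mm to the case's right from the rod, parallel to the pivot, 85 mm from it, with a 16 mm end flange; this point lies 30 mm out from the rod. Pinched from above with one finger before and one behind it, it turns between the fingers as the rod swings
- rod_tip (a point): Centre of the rod's round tip (12 mm ball), 110 mm from the pivot, 25 mm beyond the cross handle. The rod is steel, 8 mm thick, and lies 42 mm out from the case's right wall
- selector (a joint): Selector angle, rad, grows clockwise seen from above: position one 0, two 0.4, three 0.8, four 1.2, five 1.6; it clicks (up to about 0.1 N m) and is held at each of them. Position one is the leftmost row of dots, three points straight to the hinge, five is the rightmost
- selector_grip (a point): Middle of the black selector's bar grip (46 mm long, 12 wide, 26 tall, top 8 mm above this point, on a 50 mm skirt 9 mm tall), on the turning axis, 74 mm above the table, at case x -30, y 0. z up; x points along the bar to its white-marked end, the pointer
- driver: Black-handled screwdriver, 209 mm long, lying right of the case: leave it
- tape_roll: Black tape roll, 76 mm across, 19 mm tall, left of the case: leave it
- flux_bottle: Brown bottle with black cap, 37 mm across, 80 mm tall, behind the case: leave it

How it is judged:
On the way, in this order (a step that is already met when the one before it is completed fails the run):
1. the lid rests right back with the rod still in its clip (value of joint lid above 1.8 rad and value of joint rod below 0.3 rad), for 0.2 s.
2. the rod is swung up and leans back, the lid still open (value of joint rod above 1.65 rad and value of joint lid above 1.6 rad), for 0.2 s.
3. the lid is let down and rests on the rod, its tip home in the slot, nobody holding them (distance between rod_tip and lid_slot below 0.006 m and contact force between lid and rod above 0.1 N and contact force between lid and the arm below 0.1 N and contact force between each of lid, rod and the fingers below 0.1 N and value of joint lid between 1.32 and 1.46 rad), for 0.3 s.
4. the selector stands at four (value of joint selector between 1.08 and 1.32 rad), for 0.2 s.
At the end, for the whole second after the job is handed in: The lid rests still on the prop rod at 1.32 to 1.46 rad, the rod's tip within 6 mm of its home point at the end of the lid's slot and bearing on it, and the selector stands at position four (1.2 rad, within 0.12) (all of step 4 and distance between rod_tip and lid_slot below 0.006 m and contact force between lid and rod above 0.1 N and value of joint lid between 1.32 and 1.46 rad and velocity of joint lid between -0.1 and 0.1 rad/s); the robot touches nothing.
It fails at once if the lid is slammed (falls faster than 3 rad/s) (velocity of joint lid below -3 rad/s).
It fails at once if the screwdriver, tape roll or flux bottle is moved by more than 30 mm (distance of any of driver, tape_roll, flux_bottle from where it was at the start of the episode above 0.03 m).
It also fails if it takes over 72 s, if anything falls off the work surface, if the arm or the gripper's body presses on something with over 40 N, if the wrist force passes 120 N, or if a joint passes its speed limit or range.

## Working session

There is one attempt and no reset: what is moved stays moved. The work goes in short steps, Python scripts to look and compute and a tool call to move; the robot and the scene stay as the last step left them, time stands still between calls to the robot, and variables do not carry over. Pictures are saved under pics/ and viewed, at most 10 in all, crops included, and the job is handed in when it is done.

Besides the shell and the picture viewer there is one more tool, called after "Call:" by a JSON object that holds its "name" and its "arguments", one argument or row to a line. drive_tool: Moves the arm, as the interface text tells. Its arguments: {"type":"object","properties":{"steps":{"type":"array"},"grip_force":{"type":"number"}},"required":["steps"]}

```bash
mkdir -p pics; ls
cat > h.py <<'E'
from plant import *
import numpy as np, cv2
from scipy.spatial.transform import Rotation as R
def cam(n):
    p=camera_params(n); return p
def att(p):
    a=np.array(p['attitude'],float)
    return a if a.shape==(3,3) else R.from_quat(a).as_matrix()
def ray(p,u,v):
    K=np.array([[p['fx'],0,p['cx']],[0,p['fy'],p['cy']],[0,0,1.]])
    q=cv2.undistortPoints(np.array([[[u,v]]],float),K,np.array([p['k1'],0,0,0.]))[0,0]
    d=att(p)@np.array([q[0],q[1],1]); return np.array(p['position'],float),d/np.linalg.norm(d)
def onz(p,u,v,z):
    o,d=ray(p,u,v); return o+d*(z-o[2])/d[2]
def proj(p,X):
    c=att(p).T@(np.array(X,float)-np.array(p['position']));x,y=c[0]/c[2],c[1]/c[2];f=1+p['k1']*(x*x+y*y)
    return np.array([p['fx']*x*f+p['cx'],p['fy']*y*f+p['cy']])
E
python3 - <<'E'
from h import *
s=state();print(s)
for n in ['scene','top']:
    cv2.imwrite(f'pics/{n}0.png',camera(n));print(n,cam(n))
E
```

```text
pics
{'time': 0.0, 'qpos': array([ 1.23606625e+00,  2.64764729e-01,  1.60538794e+00,  1.61889352e-05,
        1.27370299e+00, -3.69270912e-02]), 'qvel': array([-7.36540764e-04,  5.84011177e-04, -1.40589104e-03, -7.47972407e-04,
        7.49930122e-05, -1.08608676e-03]), 'joint_efforts': array([ 1.71277807e-03, -5.15126288e+01, -3.67307854e+01,  1.39128133e-04,
        1.28934259e-02,  5.18671732e-05]), 'position': array([0.19783607, 0.64460291, 0.23794669]), 'eef_rot': array([ 1.48354127e-01,  9.88933654e-01, -1.11059004e-03, -2.16660951e-04]), 'ft_force': array([ 0.01800348, -0.79513159, -0.17372088]), 'moment': array([ 0.00397491,  0.02280125, -0.02162335]), 'finger_force': 0.0, 'width': 0.08540952057591164}
scene {'fx': 437.2903129169438, 'fy': 437.2903129169438, 'cx': 322.3905302468151, 'cy': 194.22750764698822, 'k1': -0.03639766321687929, 'position': array([ 1.38031315, -0.87616603,  0.66172   ]), 'attitude': array([ 0.7889906 ,  0.30310314, -0.18340589, -0.50198068])}
top {'fx': 435.35535189032765, 'fy': 435.35535189032765, 'cx': 318.2150491355072, 'cy': 201.1070941643046, 'k1': -0.09495442866502046, 'position': array([ 0.44296147, -0.02135923,  1.1921001 ]), 'attitude': array([-0.69830679,  0.71214796, -0.05054782,  0.05155409])}
```

View pics/scene0.png

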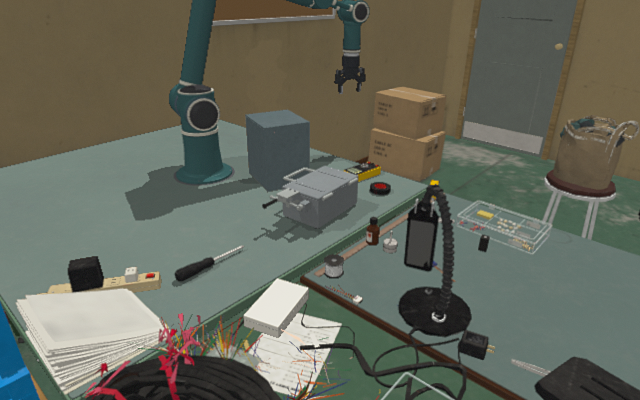

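View pics/top0.png

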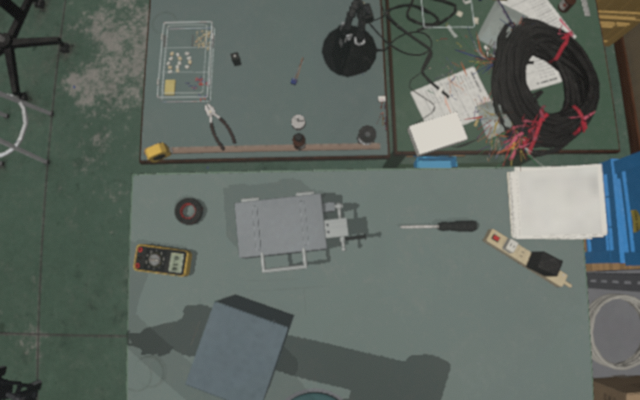

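The scene view shows the case at (320,195) with the lid shut, its handle facing the robot and the rod on the side nearest this camera. A tall grey box stands at (278,148), between the arm and the case. In the top view the lid spans about (235..325, 195..258), the handle bar is at (285,268), the rod group is near (345,230), the tape is at (189,210) and the driver at (440,226).

Run:
```python
from h import *
im=cv2.imread('pics/top0.png');p=cam('top')
c=cv2.resize(im[175:400,180:400],None,fx=3.5,fy=3.5,interpolation=cv2.INTER_CUBIC)[:600]
cv2.imwrite('pics/crop.png',im[180:290,220:390].repeat(1,0) if 0 else cv2.resize(im[180:290,220:390],None,fx=4.5,fy=4.5,interpolation=cv2.INTER_CUBIC))
for v,u in [(230,280),(230,240),(220,150),(268,285),(350,240)]: print(im[v,u])
g=im.astype(int); m=((abs(g[...,0]-g[...,2])<22)&(g.mean(2)>110)).astype(np.uint8)
m[:180]=0;m[290:]=0;m[:,:220]=0;m[:,390:]=0
m=cv2.morphologyEx(m,cv2.MORPH_OPEN,np.ones((15,15)))
cs,_=cv2.findContours(m,0,2);c=max(cs,key=cv2.contourArea);r=cv2.minAreaRect(c);b=cv2.boxPoints(r);print(r)
P=np.array([onz(p,*q,.108) for q in b]);print(P)
print([np.linalg.norm(P[i]-P[(i+1)%4]) for i in range(4)],P.mean(0))
```

```text
[136 135 132]
[136 135 131]
[114 120 110]
[146 150 148]
[110 107  95]
((304.5, 240.5), (97.0, 169.0), 90.0)
[[ 0.629042    0.22743967  0.108     ]
 [ 0.62046586 -0.20081325  0.108     ]
 [ 0.37893652 -0.19113089  0.108     ]
 [ 0.38644344  0.22518771  0.108     ]]
[np.float64(0.4283387858682923), np.float64(0.24172332831889853), np.float64(0.41638627157781555), np.float64(0.24260901410919258)] [0.50372196 0.01517081 0.108     ]
```

View pics/crop.png

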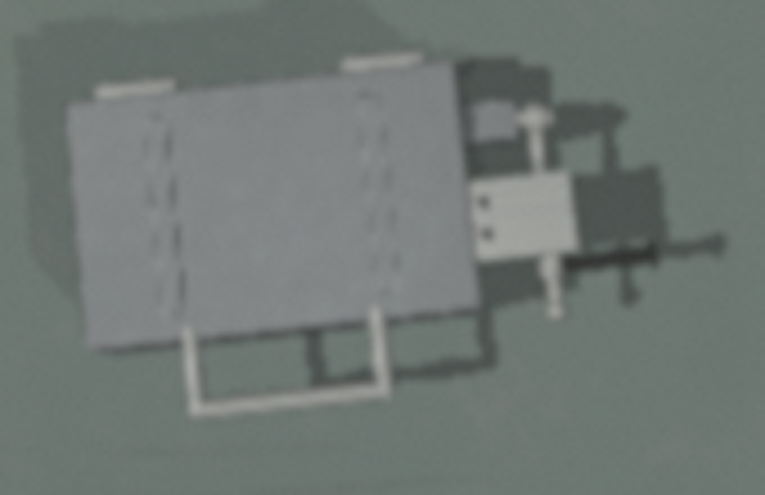

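The crop shows the lid corners at crop pixels (68,105), (457,63), (480,307) and (92,348). The bar runs from (195,410) to (385,390). The rod pivot is at (535,115), its tip at (556,312), and the black cross handle spans (565–655, 258).

Run:
```python
from h import *
im=cv2.imread('pics/top0.png');p=cam('top')
g=im.astype(int); m=((g[...,0]-g[...,1]>=-1)&(g[...,0]>115)).astype(np.uint8)
m[:180]=0;m[290:]=0;m[:,:220]=0;m[:,390:]=0
m=cv2.morphologyEx(m,cv2.MORPH_OPEN,np.ones((9,9)))
c=max(cv2.findContours(m,0,2)[0],key=cv2.contourArea);r=cv2.minAreaRect(c);print(r)
def rep(b,z=.108):
    P=np.array([onz(p,*q,z) for q in b]);print(P.round(4).tolist(),[round(np.linalg.norm(P[i]-P[i-1]),4) for i in range(len(P))],P.mean(0).round(4)); return P
rep(cv2.boxPoints(r))
f=lambda a,b:(220+(a+.5)/4.5-.5,180+(b+.5)/4.5-.5)
P=rep([f(68,105),f(457,63),f(480,307),f(92,348)])
ey=(P[0]-P[1]+P[3]-P[2])/2; yaw=np.arctan2(-ey[0],ey[1]);print('yaw',yaw)
Rz=R.from_euler('z',yaw).as_matrix();o=P.mean(0)*[1,1,0];print('o',o)
loc=lambda u,v,z:(Rz.T@(onz(p,*f(u,v),z)-o)).round(4)
print('bar',loc(195,410,.104),loc(385,390,.104),'expect x-.108,y+-.047+')
print('pivot',loc(535,115,.085),'tip',loc(556,312,.085),'exp -.075 -.152')
print('cross',loc(568,260,.085),loc(655,256,.085),'exp x-.05 y -.156..-.208')
# obstacle box top corners (scene + top)
```

```text
((279.5121765136719, 225.10975646972656), (54.66360092163086, 87.3513412475586), 83.6598129272461)
[[0.6008, 0.1937, 0.108], [0.621, -0.026, 0.108], [0.4842, -0.0383, 0.108], [0.4642, 0.1777, 0.108]] [np.float64(0.1375), np.float64(0.2206), np.float64(0.1373), np.float64(0.2169)] [0.5425 0.0768 0.108 ]
[[0.6002, 0.1895, 0.108], [0.6197, -0.0292, 0.108], [0.4833, -0.0391, 0.108], [0.4645, 0.1754, 0.108]] [np.float64(0.1365), np.float64(0.2196), np.float64(0.1368), np.float64(0.2153)] [0.5419 0.0742 0.108 ]
yaw 0.0879562224563172
o [0.5419272 0.0741697 0.       ]
bar [-0.1079  0.0545  0.104 ] [-0.108  -0.0507  0.104 ] expect x-.108,y+-.047+
pivot [ 0.0375 -0.1512  0.085 ] tip [-0.075  -0.1503  0.085 ] exp -.075 -.152
cross [-0.0467 -0.1604  0.085 ] [-0.0498 -0.2096  0.085 ] exp x-.05 y -.156..-.208
```

The measured points agree with the given sizes to about 2 mm. Next I locate the obstacle box and work out the waypoints.

```bash
cat >> h.py <<'E'
YAW=.088; O=np.array([.542,.0755,0]); RZ=R.from_euler('z',YAW).as_matrix()
W=lambda x,y,z: O+RZ@np.array([x,y,z])
def bar(a): return W(.07-.178*np.cos(a)+.004*np.sin(a),0,.1+.178*np.sin(a)+.004*np.cos(a))
def rodg(a,y=-.185): return W(.035-.085*np.cos(a),y,.085+.085*np.sin(a))
def tri(a,b):
    (o1,d1),(o2,d2)=a,b; A=np.stack([d1,-d2],1);t=np.linalg.lstsq(A,o2-o1,rcond=None)[0];p1,p2=o1+d1*t[0],o2+d2*t[1]
    return (p1+p2)/2,np.linalg.norm(p1-p2)
def rel(P,yaw=None,s=None):
    """shift in tool axes cm from measured pose to world TCP P; yaw=wanted tool-y world angle"""
    s=s or state(); M=R.from_quat(s['eef_rot']).as_matrix()
    d=M.T@(np.array(P)-s['position'])*100
    a=np.arctan2(M[1,1],M[0,1]); return d.round(2), None if yaw is None else round(-((yaw-a+np.pi)%(2*np.pi)-np.pi),3)
E
python3 - <<'E'
from h import *
t=cam('top');s=cam('scene')
for z in (.15,.2,.25):
  print(z,[onz(t,*q,z).round(3)[:2].tolist() for q in [(224,295),(294,317),(258,400),(190,380)]])
# scene top corners candidates
for q in [(247,115),(277,110),(309,124),(276,131)]:
  print(q,[onz(s,*q,z).round(3)[:2].tolist() for z in (.15,.2,.25)])
print('tape',onz(t,189,210,.019),'bar',bar(0),bar(1.95),'rod',rodg(0),rodg(1.83),'knob',W(-.03,0,.074))
w=cam('wrist');S=state();M=R.from_quat(S['eef_rot']).as_matrix();print('wristcam in tool',M.T@(np.array(w['position'])-S['position']))
print(rel(bar(0)+[0,0,.15],YAW))
E
```

```text
0.15 [[0.374, 0.206], [0.321, 0.041], [0.132, 0.127], [0.178, 0.287]]
0.2 [[0.378, 0.195], [0.327, 0.038], [0.146, 0.12], [0.19, 0.272]]
0.25 [[0.381, 0.184], [0.333, 0.035], [0.161, 0.113], [0.203, 0.257]]
(247, 115) [[-0.106, 0.317], [0.039, 0.2], [0.184, 0.084]]
(277, 110) [[-0.076, 0.468], [0.067, 0.336], [0.209, 0.205]]
(309, 124) [[0.184, 0.405], [0.301, 0.279], [0.418, 0.154]]
(276, 131) [[0.158, 0.244], [0.277, 0.135], [0.396, 0.025]]
tape [0.59609532 0.33318276 0.019     ] bar [0.43441791 0.06600826 0.104     ] [0.68106781 0.08776966 0.26387411] rod [ 0.50845247 -0.11317847  0.085     ] [ 0.61482569 -0.10379338  0.16716052] knob [0.51211609 0.07286341 0.074     ]
wristcam in tool [ 7.69530284e-02  8.71384714e-05 -1.35626977e-01]
(array([-39.59, -48.38,  -1.49]), np.float64(1.185))
```

Call:
{"name": "drive_tool", "arguments": {
  "steps": [
    [[-2,-2.4,-2,0,100],[-4,-4.8,-4,0,100],[-6,-7.2,-6,0,100],[-8,-9.6,-8,0,100],[-10,-12,-10,0,60]]
  ]
}}

```text
time: 0.52
position: [0.2585, 0.4996, 0.3394]
eef_rot: [0.148, 0.989, -0.001, -0.0]
ft_force: [1.8, 0.0, 0.2]
width: 0.0755
finger_force: 0.0
```

Call:
{"name": "drive_tool", "arguments": {
  "steps": [
    [[-2.6,-3.2,0,0,60],[-5.2,-6.4,0,0,60],[-7.8,-9.6,0,0,60],[-10.4,-12.8,0,0,60],[-13,-16,0,0,60]]
  ]
}}

```text
time: 0.93
position: [0.3357, 0.3081, 0.3389]
eef_rot: [0.148, 0.989, -0.0, -0.0]
ft_force: [1.3, 0.9, 0.5]
width: 0.0512
finger_force: 0.0
```

Call:
{"name": "drive_tool", "arguments": {
  "steps": [
    [[-2.6,-3.2,0,0,60],[-5.2,-6.4,0,0,60],[-7.8,-9.6,0,0,60],[-10.4,-12.8,0,0,60],[-13,-16,0,0,60]]
  ]
}}

```text
time: 1.35
position: [0.413, 0.117, 0.3391]
eef_rot: [0.148, 0.989, 0.0, 0.0]
ft_force: [1.8, 0.1, -0.1]
width: 0.0512
finger_force: 0.0
```

Call:
{"name": "drive_tool", "arguments": {
  "steps": [
    [[-1.8,-2.2,0,0.12,60],[-3.6,-4.4,0,0.24,60],[-3.6,-4.4,0,0.36,60],[-3.6,-4.4,0,0.48,60],[-3.6,-4.4,0,0.6,60]]
  ]
}}

```text
time: 1.77
position: [0.4345, 0.0655, 0.3387]
eef_rot: [0.438, 0.899, -0.0, -0.001]
ft_force: [-0.0, 1.1, -0.3]
width: 0.0513
finger_force: 0.0
```

Call:
{"name": "drive_tool", "arguments": {
  "steps": [
    [[0,0,0,0.12,60],[0,0,0,0.24,60],[0,0,0,0.36,60],[0,0,0,0.48,60],[0,0,0,0.585,60]]
  ]
}}

```text
time: 2.18
position: [0.4342, 0.0663, 0.3387]
eef_rot: [0.678, 0.736, -0.0, -0.0]
ft_force: [0.4, 0.7, 0.2]
width: 0.0514
finger_force: 0.0
```

Run:
```python
from h import *
s=state();print(s['time'],s['position'],s['qpos'],s['width'])
print(rel(bar(0)-[0,0,.011],YAW))
p=cam('wrist');im=camera('wrist');cv2.imwrite('pics/w0.png',im);print(proj(p,bar(0)))
print(proj(p,W(-.07,.11,.1)),proj(p,W(-.07,-.11,.1)))
```

```text
2.1833 [0.43424838 0.06631049 0.33873453] [ 9.48271162e-02 -2.42357492e-01  1.93534540e+00 -1.26392612e-05
  1.44965224e+00  1.27562729e-02] 0.05138736798927547
(array([-0.03,  0.04, 24.57]), np.float64(-0.006))
[317.67866137 168.67186848]
[352.20387166  67.82410082] [347.56904999 251.73684605]
```

View pics/w0.png

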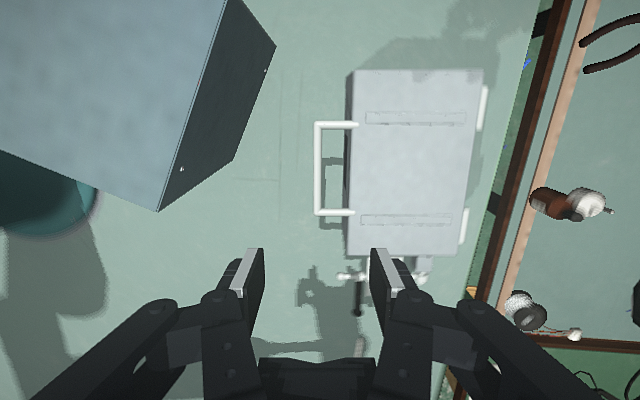

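The wrist view shows the bar at u≈318, v 122–213, matching the predicted (317.7, 168.7). I narrow the jaws so the rear finger clears the lid edge, then descend.

Call:
{"name": "drive_tool", "arguments": {
  "steps": [
    [[0,0,3,0,36],[0,0,6,0,36],[0,0,9,0,36],[0,0,12,0,36],[0,0,15,0,36]]
  ],
  "grip_force": 30
}}

```text
time: 2.65
position: [0.4342, 0.0664, 0.1878]
eef_rot: [0.674, 0.738, 0.0, 0.0]
ft_force: [0.4, -0.5, -0.6]
width: 0.0306
finger_force: 0.0
```

Call:
{"name": "drive_tool", "arguments": {
  "steps": [
    [[0,0,2,0,36],[0,0,4,0,36],[0,0,6,0,36],[0,0,8,0,36],[0,0,9.4,0,36]]
  ]
}}

```text
time: 3.07
position: [0.4331, 0.0663, 0.0931]
eef_rot: [0.674, 0.738, -0.001, -0.001]
ft_force: [-0.1, -0.2, -0.4]
width: 0.031
finger_force: 0.0
```

Call:
{"name": "drive_tool", "arguments": {
  "steps": [
    [[0,0,0,0,36],[0,0,0,0,0],[0,0,0,0,0],[0,0,0,0,0],[0,0,0,0,0]]
  ]
}}

```text
time: 3.48
position: [0.4346, 0.0664, 0.0958]
eef_rot: [0.675, 0.738, 0.0, 0.0]
ft_force: [-1.9, -0.1, -0.9]
width: 0.0086
finger_force: 29.3
```

Run:
```python
from h import *
s=state();print(s['time'],s['position'],s['qpos'],s['width'],s['finger_force'],s['ft_force'])
b=bar(0)
for a in np.linspace(0,1.9,31): 
    d=(bar(a)-b)@RZ; print(round(a,3),(d*100).round(2))
```

```text
3.4833 [0.43457713 0.06638261 0.09584409] [ 9.49358270e-02 -4.46598112e-02  2.23030022e+00 -4.07547976e-05
  9.55744492e-01  6.47814604e-03] 0.008615497327072426 29.272432029247284 [-1.94287278 -0.12917789 -0.91263901]
0.0 [0. 0. 0.]
0.063 [0.06 0.   1.13]
0.127 [ 0.19 -0.    2.25]
0.19 [0.4  0.   3.35]
0.253 [0.67 0.   4.45]
0.317 [1.01 0.   5.52]
0.38 [1.42 0.   6.57]
0.443 [1.89 0.   7.6 ]
0.507 [2.43 0.   8.59]
0.57 [3.03 0.   9.54]
0.633 [ 3.69  0.   10.46]
0.697 [ 4.4  -0.   11.33]
0.76 [ 5.17  0.   12.15]
0.823 [ 5.99  0.   12.93]
0.887 [ 6.86  0.   13.65]
0.95 [ 7.77  0.   14.31]
1.013 [ 8.72  0.   14.92]
1.077 [ 9.71  0.   15.46]
1.14 [10.73  0.   15.94]
1.203 [11.78  0.   16.36]
1.267 [12.85  0.   16.7 ]
1.33 [13.94  0.   16.98]
1.393 [15.05  0.   17.19]
1.457 [16.17  0.   17.33]
1.52 [17.3 -0.  17.4]
1.583 [18.42  0.   17.39]
1.647 [19.55  0.   17.32]
1.71 [20.67  0.   17.17]
1.773 [21.77  0.   16.96]
1.837 [22.86 -0.   16.67]
1.9 [23.93  0.   16.31]
```

Bar gripped (8.6 mm opening, 29 N). Now I swing the lid back along the arc.

Call:
{"name": "drive_tool", "arguments": {
  "steps": [
    [[0,0.06,-1.13,0,0],[0,0.19,-2.25,0,0],[0,0.67,-4.45,0,0],[0,1.42,-6.57,0,0],[0,2.43,-8.59,0,0]]
  ]
}}

```text
time: 3.9
position: [0.458, 0.0685, 0.1826]
eef_rot: [0.675, 0.738, -0.0, -0.001]
ft_force: [2.4, 1.1, -7.1]
width: 0.0088
finger_force: 29.2
```

Call:
{"name": "drive_tool", "arguments": {
  "steps": [
    [[0,1.26,-1.87,0,0],[0,2.74,-3.56,0,0],[0,4.43,-5.06,0,0],[0,6.29,-6.33,0,0],[0,8.3,-7.35,0,0]]
  ]
}}

```text
time: 4.32
position: [0.5415, 0.0762, 0.2589]
eef_rot: [0.675, 0.738, 0.0, 0.0]
ft_force: [-4.5, 0.7, 6.2]
width: 0.0086
finger_force: 30.3
```

Call:
{"name": "drive_tool", "arguments": {
  "steps": [
    [[0,2.12,-0.76,0,0],[0,4.32,-1.25,0,0],[0,6.57,-1.46,0,0],[0,8.82,-1.38,0,0],[0,11.04,-1.02,0,0]]
  ]
}}

```text
time: 4.73
position: [0.6538, 0.0864, 0.2688]
eef_rot: [0.675, 0.738, 0.002, 0.001]
ft_force: [-0.4, 1.5, 3.5]
width: 0.0082
finger_force: 30.1
```

Run:
```python
from h import *
s=state();print(s['time'],s['position'],s['qpos'],s['width'],s['finger_force'],s['ft_force'])
for a in (1.7,1.75,1.77,1.8,1.85,1.9,1.95): print(a,bar(a)-[0,0,.009],rel(bar(a)-[0,0,.009]))
```

```text
4.7333 [0.65381475 0.08640609 0.26879205] [9.30761234e-02 2.15501252e-01 1.60900584e+00 1.11269400e-03
 1.31176442e+00 4.38916363e-03] 0.008231458424605544 30.08525311946869 [-0.38264509  1.50127847  3.47307571]
1.7 [0.63852602 0.08401628 0.26700096] (array([-0.1 , -1.54,  0.17]), None)
1.75 [0.64725488 0.08478641 0.26543651] (array([-0.1 , -0.67,  0.33]), None)
1.77 [0.65072277 0.08509238 0.2646884 ] (array([-0.1 , -0.32,  0.41]), None)
1.8 [0.65589493 0.08554871 0.26343607] (array([-0.1 ,  0.2 ,  0.54]), None)
1.85 [0.6644246  0.08630126 0.26100463] (array([-0.1 ,  1.05,  0.78]), None)
1.9 [0.67282256 0.08704219 0.25814826] (array([-0.11,  1.89,  1.07]), None)
1.95 [0.68106781 0.08776966 0.25487411] (array([-0.11,  2.72,  1.41]), None)
```

Call:
{"name": "drive_tool", "arguments": {
  "steps": [
    [[0,1.1,0.35,0,0],[0,2.2,0.8,0,0],[0,2.5,1.0,0,0],[0,2.5,1.0,0,25],[0,2.5,1.0,0,45]]
  ]
}}

```text
time: 5.15
position: [0.6767, 0.0877, 0.2558]
eef_rot: [0.675, 0.738, 0.0, 0.0]
ft_force: [-1.1, -0.6, -0.3]
width: 0.0316
finger_force: 0.0
```

Call:
{"name": "drive_tool", "arguments": {
  "steps": [
    [[0,0,0,0,45],[0,0,-3,0,45],[0,0,-6,0,45],[0,0,-7,0,45],[0,0,-7,0,45]]
  ]
}}

```text
time: 5.57
position: [0.6777, 0.0877, 0.3297]
eef_rot: [0.675, 0.738, 0.003, 0.003]
ft_force: [0.5, 0.2, 0.0]
width: 0.0386
finger_force: 0.0
```

Run:
```python
from h import *
s=state();print(s['time'],s['position'],s['width'],s['ft_force'])
im=camera('scene');p=cam('scene');cv2.imwrite('pics/s1.png',cv2.resize(im[130:270,230:400],None,fx=4,fy=4,interpolation=cv2.INTER_CUBIC))
for a in (1.8,1.95):
    print([ ((proj(p,W(.07-r*np.cos(a)+.004*np.sin(a),y,.1+r*np.sin(a)))-[230,130])*4).round(0) for r,y in ((.178,-.05),(.178,.05),(.14,-.11))])
print(((proj(p,rodg(0))-[230,130])*4))
print(rel(rodg(0)+[0,0,.13],YAW),rel(rodg(0)-[0,0,.011]))
```

```text
5.5667 [0.67774421 0.08772198 0.32967832] 0.038576647889856285 [0.54121636 0.16245589 0.04370871]
[array([454.,  47.]), array([530.,  13.]), array([393., 118.])]
[array([484.,  66.]), array([559.,  31.]), array([416., 134.])]
[157.00060298 292.58691652]
(array([-18.53, -18.58,  11.13]), np.float64(-0.0)) (array([-18.53, -18.63,  25.23]), None)
```

View pics/s1.png

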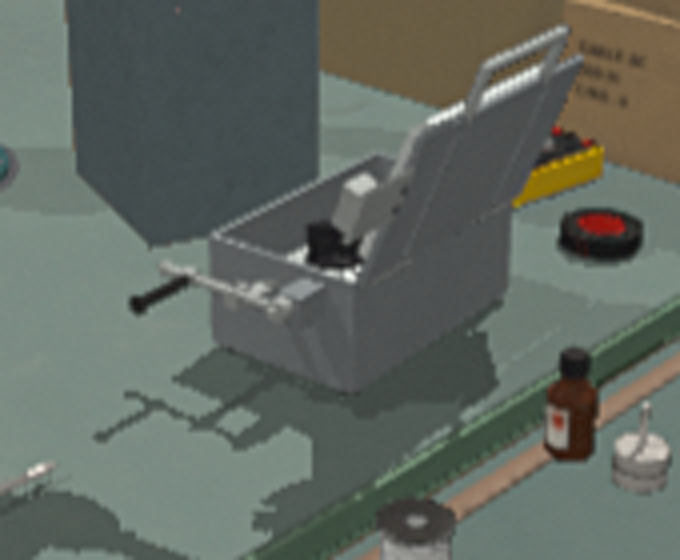

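The lid rests at its stop: the bar is at crop (484–560, 66–30) as predicted for 1.95. The black cross handle is near (157,292), also as predicted. Next is the rod.

Call:
{"name": "drive_tool", "arguments": {
  "steps": [
    [[-2.5,-2.5,0,0,36],[-5,-5,0,0,36],[-7.5,-7.5,0,0,36],[-10,-10,0,0,36],[-12.5,-12.5,0,0,36]]
  ]
}}

```text
time: 6.03
position: [0.5602, -0.0486, 0.3218]
eef_rot: [0.675, 0.738, -0.001, -0.002]
ft_force: [0.3, -0.5, 1.3]
width: 0.0309
finger_force: 0.0
```

Call:
{"name": "drive_tool", "arguments": {
  "steps": [
    [[-2.5,-2.5,0,0,36],[-5,-5,0,0,36],[-6.0,-6.1,3,0,36],[-6.0,-6.1,6,0,36],[-6.0,-6.1,9,0,36]]
  ]
}}

```text
time: 6.45
position: [0.5053, -0.1137, 0.2323]
eef_rot: [0.676, 0.737, -0.0, -0.001]
ft_force: [0.2, -0.3, -0.4]
width: 0.0306
finger_force: 0.0
```

Call:
{"name": "drive_tool", "arguments": {
  "steps": [
    [[0,0,0,0,36],[0,0,0,0,36],[0,0,0,0,36],[0,0,0,0,36],[0,0,0,0,36]]
  ]
}}

```text
time: 6.87
position: [0.5088, -0.113, 0.237]
eef_rot: [0.675, 0.738, 0.001, 0.002]
ft_force: [-0.3, 0.0, 0.3]
width: 0.0308
finger_force: 0.0
```

Run:
```python
from h import *
s=state();print(s['time'],s['position'],s['width'],s['ft_force'])
im=camera('wrist');p=cam('wrist');cv2.imwrite('pics/w1.png',im)
print(proj(p,rodg(0)),proj(p,W(-.05,-.152,.085)),proj(p,W(-.05,-.208,.085)),proj(p,W(-.03,0,.082)))
print(rel(rodg(0)-[0,0,.011],YAW))
```

```text
6.8667 [ 0.50880463 -0.11301616  0.23702888] 0.030784047681757305 [-0.25889031  0.01501986  0.30519551]
[316.71853781 186.53086611] [316.73094812 150.99544091] [316.71038166 209.92584875] [343.05756812 -49.49647406]
(array([ 0.  , -0.08, 16.29]), np.float64(0.001))
```

View pics/w1.png

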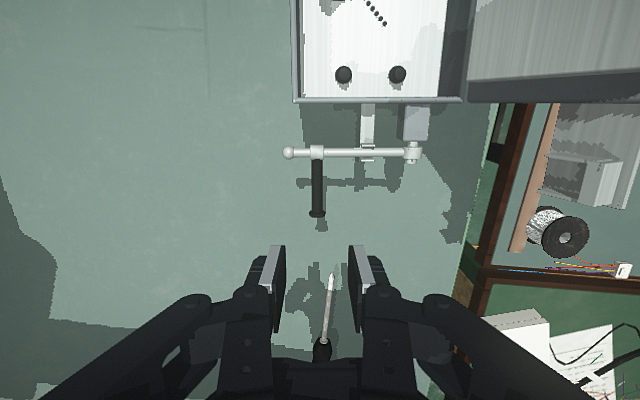

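The cross handle is at u≈318, v 158–216. My aim point (317,187) is mid-handle, so I descend and grip.

Call:
{"name": "drive_tool", "arguments": {
  "steps": [
    [[0,0,3,0,36],[0,0,6,0,36],[0,0,9,0,36],[0,0,12,0,36],[0,0,14,0,36]]
  ]
}}

```text
time: 7.33
position: [0.5069, -0.1126, 0.0933]
eef_rot: [0.675, 0.738, -0.0, -0.0]
ft_force: [-0.7, 0.6, -0.9]
width: 0.0306
finger_force: 0.0
```

Call:
{"name": "drive_tool", "arguments": {
  "steps": [
    [[0,0,1.5,0,36],[0,0,2.3,0,36],[0,0,2.3,0,36],[0,0,2.3,0,0],[0,0,2.3,0,0]]
  ]
}}

```text
time: 7.75
position: [0.5095, -0.1132, 0.0737]
eef_rot: [0.675, 0.738, 0.001, 0.002]
ft_force: [-2.0, -0.8, 1.2]
width: 0.0088
finger_force: 29.0
```

Call:
{"name": "drive_tool", "arguments": {
  "steps": [
    [[0,0,0,0,0],[0,0,0,0,0],[0,0,0,0,0],[0,0,0,0,0],[0,0,0,0,0]]
  ]
}}

```text
time: 8.17
position: [0.5093, -0.1132, 0.0733]
eef_rot: [0.675, 0.737, 0.001, 0.002]
ft_force: [5.7, 0.7, 3.8]
width: 0.0088
finger_force: 29.6
```

Run:
```python
from h import *
s=state();print(s['time'],s['position'],s['width'],s['finger_force'],s['ft_force'])
print(rel(rodg(0)-[0,0,.009],YAW))
b=rodg(0)
for i in (.09,.18,.36,.54,.72,.9,1.08,1.26,1.44,1.62,1.75,1.83): print(i,(((rodg(i)-b)@RZ)*100).round(2))
```

```text
8.1667 [ 0.5093365  -0.11317041  0.07334509] 0.008798002856926557 29.574404060840607 [5.67224018 0.72500737 3.75458741]
(array([ 0.01, -0.09, -0.27]), np.float64(-0.0))
0.09 [ 0.03 -0.    0.76]
0.18 [0.14 0.   1.52]
0.36 [0.54 0.   2.99]
0.54 [1.21 0.   4.37]
0.72 [2.11 0.   5.6 ]
0.9 [ 3.22 -0.    6.66]
1.08 [4.49 0.   7.5 ]
1.26 [ 5.9  -0.    8.09]
1.44 [7.39 0.   8.43]
1.62 [8.92 0.   8.49]
1.75 [10.02  0.    8.36]
1.83 [10.68  0.    8.22]
```

Gripped. Now I swing the rod up.

Call:
{"name": "drive_tool", "arguments": {
  "steps": [
    [[0,0.03,-0.76,0,0],[0,0.14,-1.52,0,0],[0,0.54,-2.99,0,0],[0,1.21,-4.37,0,0],[0,2.11,-5.6,0,0]]
  ]
}}

```text
time: 8.58
position: [0.5289, -0.1112, 0.128]
eef_rot: [0.675, 0.737, 0.0, 0.001]
ft_force: [7.1, -0.4, -9.7]
width: 0.009
finger_force: 29.0
```

Call:
{"name": "drive_tool", "arguments": {
  "steps": [
    [[0,1.11,-1.06,0,0],[0,2.38,-1.9,0,0],[0,3.79,-2.49,0,0],[0,5.28,-2.83,0,0],[0,6.81,-2.89,0,0]]
  ]
}}

```text
time: 9.0
position: [0.5952, -0.1052, 0.1577]
eef_rot: [0.675, 0.738, -0.001, -0.001]
ft_force: [-2.0, -0.3, 2.4]
width: 0.0086
finger_force: 31.1
```

Call:
{"name": "drive_tool", "arguments": {
  "steps": [
    [[0,0.8,0.1,0,0],[0,1.3,0.18,0,0],[0,1.5,0.2,0,0],[0,1.5,0.2,0,0],[0,1.5,0.2,0,0]]
  ]
}}

```text
time: 9.42
position: [0.611, -0.1038, 0.1553]
eef_rot: [0.675, 0.738, -0.0, -0.0]
ft_force: [0.1, 1.2, 4.8]
width: 0.0091
finger_force: 31.5
```

Run:
```python
from h import *
s=state();print(s['time'],s['position'],s['width'],s['finger_force'],s['ft_force'])
for a in (1.62,1.75,1.83): print(rel(rodg(a)-[0,0,.0095],YAW))
```

```text
9.4167 [ 0.61096931 -0.10382104  0.15530422] 0.009089027848488907 31.50873363018036 [0.10564744 1.15819874 4.75272533]
(array([-0.03, -1.38, -0.51]), np.float64(0.0))
(array([-0.03, -0.28, -0.38]), np.float64(0.0))
(array([-0.03,  0.38, -0.24]), np.float64(0.0))
```

Call:
{"name": "drive_tool", "arguments": {
  "steps": [
    [[0,0,0,0,15],[0,0,0,0,30],[0,0,0,0,36],[0,0,0,0,36],[0,0,-2,0,36]]
  ]
}}

```text
time: 9.83
position: [0.6074, -0.1031, 0.1697]
eef_rot: [0.675, 0.737, -0.003, -0.004]
ft_force: [-1.1, 0.3, -0.1]
width: 0.0308
finger_force: 0.0
```

Call:
{"name": "drive_tool", "arguments": {
  "steps": [
    [[0,0,-3,0,36],[0,0,-6,0,36],[0,0,-9,0,36],[0,0,-12,0,36],[0,0,-16.5,0,36]]
  ]
}}

```text
time: 10.25
position: [0.6093, -0.1035, 0.3347]
eef_rot: [0.675, 0.737, -0.002, -0.002]
ft_force: [0.1, 0.4, -0.1]
width: 0.0306
finger_force: 0.0
```

Run:
```python
from h import *
s=state();print(s['time'],s['position'],s['width'],s['ft_force'])
im=camera('scene');p=cam('scene');cv2.imwrite('pics/s2.png',cv2.resize(im[100:270,230:400],None,fx=3.5,fy=3.5,interpolation=cv2.INTER_CUBIC))
q=lambda X:((proj(p,X)-[230,100])*3.5).round(0)
print('grip',q(rodg(1.83)),'tip',q(W(.035-.11*np.cos(1.83),-.152,.085+.11*np.sin(1.83))),'bar',q(bar(1.95)))
print(rel(bar(1.95)-[0,0,.011],YAW))
```

```text
10.25 [ 0.60933818 -0.10349191  0.33465662] 0.030638691964503636 [ 0.09675741  0.40626665 -0.13980741]
grip [235. 305.] tip [267. 265.] bar [457. 148.]
(array([18.58,  8.32,  9.45]), np.float64(-0.0))
```

View pics/s2.png

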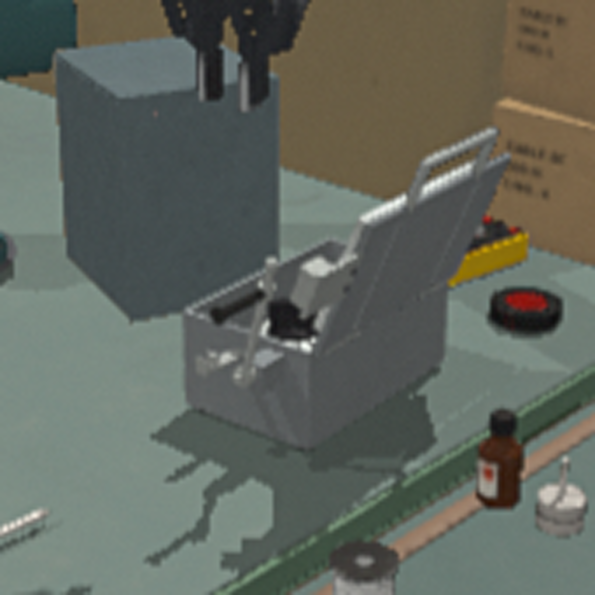

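The rod leans at its stop, with its tip at crop (270,262) against a predicted (267,265). Now back to the lid bar.

Call:
{"name": "drive_tool", "arguments": {
  "steps": [
    [[3.7,1.66,0,0,36],[7.4,3.3,0,0,36],[11.1,5,0,0,36],[14.8,6.6,0,0,36],[18.6,8.3,0,0,36]]
  ]
}}

```text
time: 10.72
position: [0.6776, 0.0902, 0.3362]
eef_rot: [0.676, 0.737, -0.0, 0.0]
ft_force: [0.8, 0.2, -1.1]
width: 0.0309
finger_force: 0.0
```

Call:
{"name": "drive_tool", "arguments": {
  "steps": [
    [[0,0,0,0,36],[0,0,0,0,36],[0,0,1,0,36],[0,0,3,0,36],[0,0,5,0,36]]
  ]
}}

```text
time: 11.13
position: [0.6777, 0.0871, 0.2865]
eef_rot: [0.676, 0.737, 0.001, 0.001]
ft_force: [0.6, -0.3, -1.0]
width: 0.0308
finger_force: 0.0
```

Run:
```python
from h import *
s=state();print(s['time'],s['position'],s['width'],s['ft_force'],s['qvel'].round(2))
print(rel(bar(1.95)-[0,0,.011],YAW))
b=bar(1.95)
for a in np.r_[1.95:1.375:-.05]: print(round(a,3),((bar(a)-b)@RZ*100).round(2))
```

```text
11.1333 [0.67768541 0.08712922 0.28651786] 0.03080088007438666 [ 0.55117264 -0.27598618 -0.9668335 ] [-0.01  0.1   0.35  0.   -0.41  0.  ]
(array([0.04, 0.34, 3.37]), np.float64(-0.002))
1.95 [0. 0. 0.]
1.9 [-0.83  0.    0.33]
1.85 [-1.67  0.    0.61]
1.8 [-2.53  0.    0.86]
1.75 [-3.39 -0.    1.06]
1.7 [-4.27  0.    1.21]
1.65 [-5.15  0.    1.33]
1.6 [-6.04 -0.    1.39]
1.55 [-6.93 -0.    1.42]
1.5 [-7.82  0.    1.4 ]
1.45 [-8.71  0.    1.33]
1.4 [-9.59 -0.    1.22]
```

Call:
{"name": "drive_tool", "arguments": {
  "steps": [
    [[0,0.2,1,0,36],[0,0.2,2.2,0,36],[0,0.2,3.2,0,36],[0,0.2,3.2,0,36],[0,0.2,3.2,0,36]]
  ]
}}

```text
time: 11.55
position: [0.6792, 0.0885, 0.2539]
eef_rot: [0.676, 0.737, -0.0, -0.0]
ft_force: [-0.8, -0.2, 0.0]
width: 0.0303
finger_force: 0.0
```

Call:
{"name": "drive_tool", "arguments": {
  "steps": [
    [[0,0,0,0,0],[0,0,0,0,0],[0,0,0,0,0],[0,0,0,0,0],[0,0,0,0,0]]
  ]
}}

```text
time: 11.97
position: [0.6805, 0.089, 0.256]
eef_rot: [0.675, 0.738, 0.001, 0.001]
ft_force: [1.9, -1.8, 1.9]
width: 0.0091
finger_force: 29.4
```

Call:
{"name": "drive_tool", "arguments": {
  "steps": [
    [[0,-0.83,-0.33,0,0],[0,-1.67,-0.61,0,0],[0,-2.53,-0.86,0,0],[0,-3.39,-1.06,0,0],[0,-4.27,-1.21,0,0]]
  ]
}}

```text
time: 12.38
position: [0.6362, 0.085, 0.2675]
eef_rot: [0.675, 0.738, 0.0, 0.001]
ft_force: [2.3, -0.6, 5.0]
width: 0.0086
finger_force: 31.1
```

Run:
```python
from h import *
s=state();print(s['time'],s['position'],s['width'],s['finger_force'],s['ft_force'])
for a in (1.75,1.7,1.65,1.4): print(rel(bar(a)-[0,0,.0095],YAW))
```

```text
12.3833 [0.63621601 0.08497664 0.26754486] 0.008598242949095298 31.06362819671631 [ 2.34006772 -0.63518595  4.97622213]
(array([-0.12,  1.1 ,  0.26]), np.float64(0.0))
(array([-0.12,  0.22,  0.1 ]), np.float64(0.0))
(array([-0.12, -0.66, -0.01]), np.float64(0.0))
(array([-0.12, -5.1 ,  0.09]), np.float64(0.0))
```

Call:
{"name": "drive_tool", "arguments": {
  "steps": [
    [[0,-0.88,-0.12,0,0],[0,-1.77,-0.18,0,0],[0,-2.66,-0.21,0,0],[0,-3.2,-0.2,0,0],[0,-3.55,-0.19,0,0]]
  ]
}}

```text
time: 12.8
position: [0.6001, 0.0817, 0.2679]
eef_rot: [0.675, 0.738, -0.001, -0.0]
ft_force: [0.5, -4.0, 0.9]
width: 0.0086
finger_force: 31.4
```

Call:
{"name": "drive_tool", "arguments": {
  "steps": [
    [[0,-0.4,0.03,0,0],[0,-0.8,0.06,0,0],[0,-1.2,0.1,0,0],[0,-1.5,0.14,0,0],[0,-1.8,0.18,0,0]]
  ]
}}

```text
time: 13.22
position: [0.5834, 0.0802, 0.2663]
eef_rot: [0.675, 0.738, -0.0, 0.0]
ft_force: [0.2, -4.5, 8.1]
width: 0.0091
finger_force: 32.2
```

Run:
```python
from h import *
s=state();print(s['time'],s['position'],s['width'],s['finger_force'],s['ft_force'])
for a in (1.5,1.45,1.4,1.39): print(rel(bar(a)-[0,0,.0095],YAW))
```

```text
13.2167 [0.5833517  0.08023556 0.26632478] 0.009103793195357469 32.24477827548981 [ 0.20921929 -4.49482886  8.10101536]
(array([-0.11,  1.98, -0.2 ]), np.float64(-0.0))
(array([-0.11,  1.09, -0.14]), np.float64(-0.0))
(array([-0.11,  0.21, -0.03]), np.float64(-0.0))
(array([-0.11,  0.03,  0.  ]), np.float64(-0.0))
```

Call:
{"name": "drive_tool", "arguments": {
  "steps": [
    [[0,0,0,0,14],[0,0,0,0,18],[0,0,0,0,22],[0,0,0,0,30],[0,0,0,0,36]]
  ]
}}

```text
time: 13.63
position: [0.5835, 0.081, 0.2663]
eef_rot: [0.675, 0.738, -0.0, -0.0]
ft_force: [0.4, -0.4, 0.4]
width: 0.0306
finger_force: 0.0
```

Call:
{"name": "drive_tool", "arguments": {
  "steps": [
    [[0,0,0,0,36],[0,0,-2,0,36],[0,0,-4,0,36],[0,0,-6,0,36],[0,0,-8,0,36]]
  ]
}}

```text
time: 14.05
position: [0.5835, 0.0807, 0.3473]
eef_rot: [0.675, 0.738, -0.0, -0.0]
ft_force: [-0.9, -0.8, -0.1]
width: 0.0309
finger_force: 0.0
```

Call:
{"name": "drive_tool", "arguments": {
  "steps": [
    [[0,-2,-2,0,36],[0,-5,-2,0,36],[0,-8,-2,0,36],[0,-11,-2,0,36],[0,-14,-2,0,36]]
  ]
}}

```text
time: 14.47
position: [0.443, 0.0683, 0.3667]
eef_rot: [0.675, 0.738, 0.0, -0.0]
ft_force: [0.6, 0.1, 0.9]
width: 0.0308
finger_force: 0.0
```

Run:
```python
from h import *
s=state();print(s['time'],s['position'],s['width'],s['ft_force'],s['qpos'].round(3))
im=camera('scene');p=cam('scene');w=camera('wrist');pw=cam('wrist')
t=camera('top');pt=cam('top')
a=cv2.resize(im[110:250,250:390],None,fx=3,fy=3,interpolation=cv2.INTER_CUBIC)
b=cv2.resize(t[180:290,220:360],None,fx=2.7,fy=2.7)
H=np.zeros((600,800,3),np.uint8);H[:a.shape[0],:a.shape[1]]=a;H[:b.shape[0],420:420+b.shape[1]]=b
c=w[0:300:1,160:480+40];H[300:600,425:785]=w[0:300,160:520]
cv2.imwrite('pics/m.png',H)
q=lambda X:((proj(p,X)-[250,110])*3).round(0)
sl=lambda a:W(.07-.095*np.cos(a),-.152,.1+.095*np.sin(a))
print('slot',q(sl(1.39)),'bar',q(bar(1.39)),'knob wrist',proj(pw,W(-.03,0,.082))-[160,0]+[425,300])
```

```text
14.4667 [0.44295299 0.06825575 0.36671794] 0.030764679642040754 [0.55692684 0.09788326 0.88374926] [ 0.097 -0.231  1.876  0.     1.496  0.009]
slot [160. 192.] bar [248.  65.] knob wrist [636.00481855 461.88800762]
```

View pics/m.png

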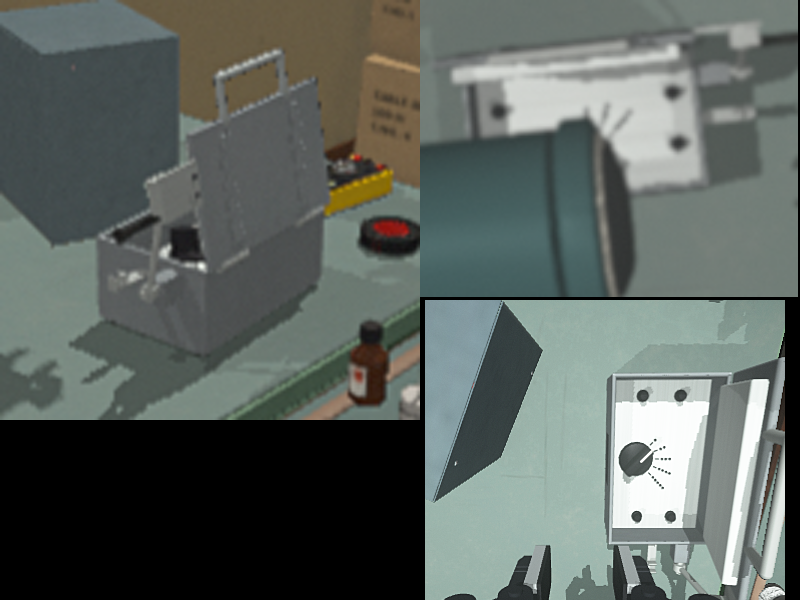

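The lid is propped: its bar is at (248,65) as predicted for 1.39, with the rod under the ear. In the wrist view (lower right) the selector is at (636,459), pointing up-right at position one. I measure the knob more precisely.

Run:
```python
from h import *
w=camera('wrist');p=cam('wrist')
g=w.max(2); u,v=np.rint(proj(p,W(-.03,0,.059))).astype(int);print(u,v)
y0,x0=v-26,u-26; r=g[y0:v+27,x0:u+27]
m=(r<90).astype(np.uint8);n,l,st,ce=cv2.connectedComponentsWithStats(m);i=1+st[1:,4].argmax()
c=max(cv2.findContours((l==i).astype(np.uint8),0,2)[0],key=cv2.contourArea)
(cu,cv_),rad=cv2.minEnclosingCircle(cv2.convexHull(c));print('circle',cu+x0,cv_+y0,rad,st[i])
K=onz(p,cu+x0,cv_+y0,.059);print('knob',K,'pred',W(-.03,0,.059),'rad mm',rad*1000*(p['position'][2]-.059)/p['fx'])
hull=np.zeros_like(m);cv2.fillConvexPoly(hull,cv2.convexHull(c),1)
ys,xs=np.nonzero((cv2.erode(hull,np.ones((3,3)))>0)&(r>150));print(len(xs))
P=np.array([onz(p,x+x0,y+y0,.082)[:2] for x,y in zip(xs,ys)]);d=P.mean(0)-K[:2]
e=np.linalg.svd(P-P.mean(0))[2][0];e*=np.sign(e@d)
print('pointer case angle',np.arctan2(e[1],e[0])-YAW,np.arctan2(d[1],d[0])-YAW,d)
for k in (.078,.082):
  pass
ang=YAW+.8; T=np.array([*K[:2],.073])-.006*np.array([np.cos(ang),np.sin(ang),0]);print(T,rel(T,ang+np.pi/2))
```

```text
366 159
circle 365.5 159.0 17.670696258544922 [  9   9  34  34 603]
knob [0.51195325 0.07248089 0.059     ] pred [0.51211609 0.07286341 0.059     ] rad mm 24.514223323070617
42
pointer case angle 0.8302964010865612 0.6958898058973041 [0.00813745 0.00811293]
[0.50816746 0.06782602 0.073     ] (array([-0.62,  6.32, 29.44]), np.float64(-2.371))
```

The knob is within 0.5 mm of the prediction and at position one. I rotate the tool so the camera side faces the front, then recompute.

Call:
{"name": "drive_tool", "arguments": {
  "steps": [
    [[0,0,0,-0.12,28],[0,0,0,-0.24,28],[0,0,0,-0.36,28],[0,0,0,-0.48,28],[0,0,0,-0.6,28]]
  ]
}}

```text
time: 15.08
position: [0.4455, 0.0684, 0.3665]
eef_rot: [0.425, 0.905, 0.0, -0.0]
ft_force: [0.3, 0.1, 0.1]
width: 0.0237
finger_force: 0.0
```

Call:
{"name": "drive_tool", "arguments": {
  "steps": [
    [[0,0,0,-0.12,28],[0,0,0,-0.24,28],[0,0,0,-0.36,28],[0,0,0,-0.48,28],[0,0,0,-0.6,28]]
  ]
}}

```text
time: 15.5
position: [0.4455, 0.0684, 0.3664]
eef_rot: [0.138, 0.99, 0.0, -0.0]
ft_force: [0.8, -0.6, 0.3]
width: 0.024
finger_force: 0.0
```

Call:
{"name": "drive_tool", "arguments": {
  "steps": [
    [[0,0,0,-0.12,28],[0,0,0,-0.24,28],[0,0,0,-0.36,28],[0,0,0,-0.48,28],[0,0,0,-0.6,28]]
  ]
}}

```text
time: 15.92
position: [0.4455, 0.0684, 0.3664]
eef_rot: [-0.161, 0.987, 0.0, -0.0]
ft_force: [-0.1, -0.2, 1.0]
width: 0.0241
finger_force: 0.0
```

Call:
{"name": "drive_tool", "arguments": {
  "steps": [
    [[0,0,0,-0.12,28],[0,0,0,-0.24,28],[0,0,0,-0.36,28],[0,0,0,-0.48,28],[0,0,0,-0.57,28]]
  ]
}}

```text
time: 16.33
position: [0.4455, 0.0684, 0.3664]
eef_rot: [-0.432, 0.902, 0.0, -0.0]
ft_force: [0.2, -0.2, 0.5]
width: 0.0239
finger_force: 0.0
```

Call:
{"name": "drive_tool", "arguments": {
  "steps": [
    [[0,0,0,0,28],[0,0,0,0,28],[0,0,0,0,28],[0,0,0,0,28],[0,0,0,0,28]]
  ]
}}

```text
time: 16.75
position: [0.4444, 0.0683, 0.3666]
eef_rot: [-0.429, 0.903, 0.0, -0.0]
ft_force: [-0.6, 0.4, -0.4]
width: 0.0241
finger_force: 0.0
```

Run:
```python
from h import *
s=state();print(s['time'],s['position'],s['width'],s['qpos'].round(3))
print(rel([.5082,.0678,.073],.888+np.pi/2))
```

```text
16.75 [0.44439252 0.06826375 0.36659469] 0.02408176395934429 [ 0.097 -0.228  1.874  0.     1.495 -2.36 ]
(array([-4.  , -4.97, 29.36]), np.float64(-0.002))
```

Call:
{"name": "drive_tool", "arguments": {
  "steps": [
    [[-2,-2.5,0,0,28],[-4,-5,0,0,28],[-4,-5,3,0,28],[-4,-5,6,0,28],[-4,-5,9,0,28]]
  ]
}}

```text
time: 17.17
position: [0.5092, 0.0677, 0.2761]
eef_rot: [-0.429, 0.903, -0.0, 0.001]
ft_force: [0.1, 0.6, -0.6]
width: 0.0242
finger_force: 0.0
```

Call:
{"name": "drive_tool", "arguments": {
  "steps": [
    [[0,0,3,0,28],[0,0,6,0,28],[0,0,9,0,28],[0,0,12,0,28],[0,0,14,0,28]]
  ]
}}

```text
time: 17.58
position: [0.5065, 0.0675, 0.1336]
eef_rot: [-0.429, 0.903, 0.001, -0.002]
ft_force: [-0.2, 0.1, 0.7]
width: 0.024
finger_force: 0.0
```

Call:
{"name": "drive_tool", "arguments": {
  "steps": [
    [[0,0,1,0,28],[0,0,2,0,28],[0,0,3,0,28],[0,0,3,0,28],[0,0,3,0,28]]
  ]
}}

```text
time: 18.0
position: [0.5087, 0.0677, 0.1071]
eef_rot: [-0.429, 0.903, -0.0, 0.0]
ft_force: [0.3, 0.4, 0.7]
width: 0.0238
finger_force: 0.0
```

Run:
```python
from h import *
s=state();print(s['time'],s['position'],s['width'],s['ft_force'])
print(rel([.5082,.0678,.073],.888+np.pi/2))
cv2.imwrite('pics/w3.png',camera('wrist'))
```

```text
18.0 [0.50867016 0.06770449 0.10709843] 0.023849650392615582 [0.30051936 0.36042101 0.74446802]
(array([0.02, 0.04, 3.41]), np.float64(-0.001))
```

View pics/w3.png

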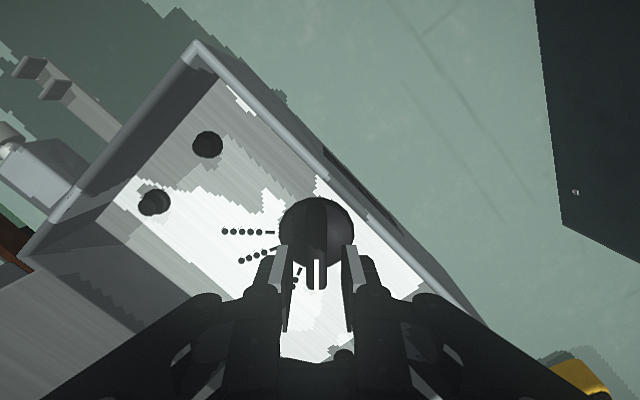

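The knob bar (u≈316) is centred between the fingers (284 and 350) and aligned. I descend, grip, and turn 1.2 rad about the knob axis.

Call:
{"name": "drive_tool", "arguments": {
  "steps": [
    [[0,0,1,0,28],[0,0,2,0,28],[0,0,2.7,0,28],[0,0,3.4,0,28],[0,0,3.4,0,28]]
  ],
  "grip_force": 50
}}

```text
time: 18.47
position: [0.5065, 0.0675, 0.0705]
eef_rot: [-0.429, 0.903, 0.001, -0.002]
ft_force: [-1.3, -0.0, -0.4]
width: 0.0239
finger_force: 0.0
```

Call:
{"name": "drive_tool", "arguments": {
  "steps": [
    [[0,0,0,0,0],[0,0,0,0,0],[0,0,0,0,0],[0,0,0,0,0],[0,0,0,0,0]]
  ]
}}

```text
time: 18.88
position: [0.5082, 0.067, 0.072]
eef_rot: [-0.429, 0.903, -0.0, -0.0]
ft_force: [3.7, -4.5, -8.9]
width: 0.0103
finger_force: 52.0
```

Call:
{"name": "drive_tool", "arguments": {
  "steps": [
    [[0,0.07,0,0.12,0],[-0.02,0.14,0,0.24,0],[-0.04,0.21,0,0.36,0],[-0.07,0.28,0,0.48,0],[-0.1,0.34,0,0.6,0]]
  ]
}}

```text
time: 19.3
position: [0.5061, 0.07, 0.0723]
eef_rot: [-0.141, 0.99, -0.001, -0.0]
ft_force: [2.7, -5.3, -5.9]
width: 0.0107
finger_force: 54.0
```

Call:
{"name": "drive_tool", "arguments": {
  "steps": [
    [[0,0.07,0,0.12,0],[-0.02,0.14,0,0.24,0],[-0.04,0.21,0,0.36,0],[-0.07,0.28,0,0.48,0],[-0.1,0.34,0,0.6,0]]
  ]
}}

```text
time: 19.72
position: [0.5061, 0.0738, 0.0723]
eef_rot: [0.159, 0.987, -0.0, 0.0]
ft_force: [2.7, -3.9, -6.8]
width: 0.0108
finger_force: 53.9
```

Call:
{"name": "drive_tool", "arguments": {
  "steps": [
    [[0,0,0,0,0],[0,0,0,0,0],[0,0,0,0,0],[0,0,0,0,0],[0,0,0,0,0]]
  ]
}}

```text
time: 20.13
position: [0.5061, 0.0738, 0.0724]
eef_rot: [0.155, 0.988, -0.0, -0.0]
ft_force: [2.3, -4.9, -8.6]
width: 0.0106
finger_force: 53.8
```

Run:
```python
from h import *
s=state();print(s['time'],s['position'],s['width'],s['ft_force'],s['moment'],s['qpos'].round(3))
ang=.888-1.2
print(rel([.51195-.006*np.cos(ang),.0725-.006*np.sin(ang),.073],ang+np.pi/2))
```

```text
20.1333 [0.50608424 0.07378641 0.07235156] 0.010583978108633625 [ 2.29575468 -4.93714378 -8.57240463] [-7.91751628e-01 -3.78677860e-01  5.31413122e-04] [ 9.600e-02  1.250e-01  2.104e+00 -1.000e-03  9.120e-01 -1.163e+00]
(array([ 0.  ,  0.06, -0.06]), np.float64(0.001))
```

Turned exactly as planned. I release and lift clear.

Call:
{"name": "drive_tool", "arguments": {
  "steps": [
    [[0,0,0,0,20],[0,0,0,0,28],[0,0,0,0,28],[0,0,-1,0,28],[0,0,-3,0,28]]
  ]
}}

```text
time: 20.55
position: [0.5041, 0.0743, 0.1015]
eef_rot: [0.156, 0.988, -0.0, -0.002]
ft_force: [-0.1, -1.3, 0.5]
width: 0.0241
finger_force: 0.0
```

Call:
{"name": "drive_tool", "arguments": {
  "steps": [
    [[0,0,-3,0,28],[0,0,-6,0,28],[0,0,-9,0,28],[0,0,-12,0,28],[0,0,-16,0,28]]
  ]
}}

```text
time: 20.97
position: [0.5047, 0.0743, 0.2636]
eef_rot: [0.156, 0.988, -0.0, -0.001]
ft_force: [0.8, 0.1, -0.6]
width: 0.0238
finger_force: 0.0
```

Call:
{"name": "drive_tool", "arguments": {
  "steps": [
    [[0,0,-3,0,28],[2,0,-6,0,28],[5,0,-9,0,28],[7,0,-10,0,28],[7,0,-10,0,28]]
  ]
}}

```text
time: 21.38
position: [0.4385, 0.0971, 0.369]
eef_rot: [0.155, 0.988, 0.002, 0.004]
ft_force: [0.5, -0.2, -0.0]
width: 0.0244
finger_force: 0.0
```

Run:
```python
from h import *
s=state();print(s['time'],s['position'])
w=camera('wrist');p=cam('wrist');im=camera('scene');ps=cam('scene')
u,v=np.rint(proj(p,W(-.03,0,.082))).astype(int);print(u,v)
print('exp tip four',proj(p,W(-.03+.023*np.cos(.4),-.023*np.sin(.4),.082)))
a=cv2.resize(im[110:250,250:390],None,fx=3,fy=3,interpolation=cv2.INTER_CUBIC)
H=np.zeros((420,800,3),np.uint8);H[:,:420]=a
c=w[max(0,v-60):v+60,max(0,u-60):u+60];c=cv2.resize(c,(380,380));H[:380,420:]=c;cv2.imwrite('pics/f.png',H)
```

```text
21.3833 [0.43850762 0.09707582 0.36901361]
316 214
exp tip four [315.79898028 229.54738362]
```

View pics/f.png

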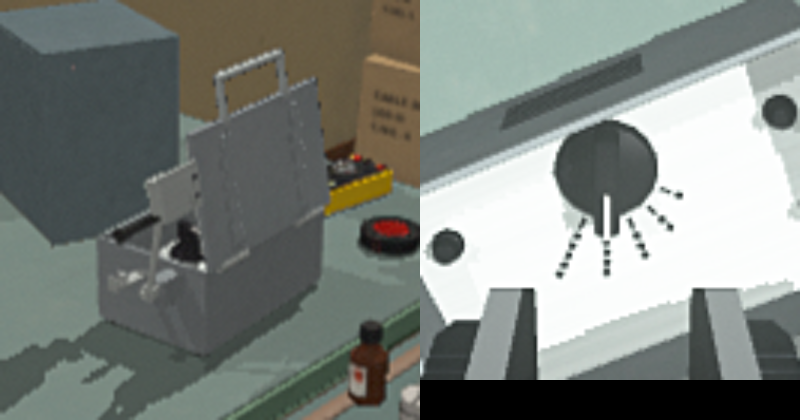

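The left half shows the lid still propped on the rod, its bar at (248,65). On the right, the pointer at (607,215) lines up with the four-dot row, so I hand the job in.

```bash
python3 -c "
from plant import *
print(job_done())"
```

```text
the job is handed in; nothing more can be done
None
```

The job is handed in at about 21 s on the clock: the last pictures show the lid propped open on the rod and the selector's pointer on the four-dot row, and I never moved the arm near the screwdriver, tape roll or flux bottle; no verdict came back.

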